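Put the wheel hardware back in its bins

ROBOT

A 6-joint arm with a two-finger parallel gripper is mounted at the origin on the work surface. World frame = base frame: x ahead of the robot, y to its left, z up, the work surface at z = 0. Lengths are in m, angles in degrees, forces in N, time in s.
With the tool pointing down it reaches from about 0.375 to 0.9 m from the base axis. Payload 3.1 kg.
Tool frame: the origin (TCP) lies on the centre line of the jaws, within the pads' length; the fingertips stand 17 mm ahead of it and the grasp point (between the pads) lies 2 mm behind it; z points along the fingers, y is the line along which they close (so a half turn about z gives the same grasp; the last joint's range is limited). The gripper opens to 87 mm and grips with 3 to 60 N. Pads are 19 mm wide; open, the fingers measure 117 mm over their backs; the gripper's body (75 mm by 190 mm) begins 51 mm behind the grasp point.
Start: joints at [-79.784, 30.224, 82.088, -0, 67.689, -10.227], TCP at [0.218, -0.586, 0.24] pointing down, gripper open.
Joint ranges: [-176.69, 176.69], [-43.24, 126.21], [12.49, 139.97], [-82, 262], [0, 151.66], [-163.58, 163.58]. Speed limits (degrees/s): [159.86, 159.86, 180, 180, 180, 180].

INTERFACE

Orientations are given as a 3x3 rotation matrix whose columns are the frame's x, y, z axes.
In Python, from rig import bot, imaging, finder gives the robot as it stands. The module is installed in compiled form; this text tells all that it offers.
- The arm moves only by the tool play_rows, never from a script. Its argument "motion" is a list that holds one entry, the list of rows, each a list of 6 numbers: the shift along the tool's x, y, z in shares of 0.8 m (1.0 is 0.8 m), then the turn, a rotation vector about the tool's x, y, z in parts of the range, where 1.0 means 2 pi rad. In form: [[[dx, dy, dz, wx, wy, wz], ...]]. A call has 1 to 8 rows; each row is the pose to reach, as a shift and turn from the pose commanded when the call began, along the tool's axes at that moment; what a row does not reach only later rows make up. A row lasts 1/12 s, in which the tool goes at most 41.7 mm and 7.16 degrees, less where a joint would pass 70% of its speed; a pose out of reach is approached as far as the arm can. A call with a gripper value outside its range is refused whole. "fingers" is the finger opening in m, from 0 to 0.087, set as the call begins (left out, the last holds). The fingers move at their own pace and stop on an object; the grip force is fixed at half the most. Time passes only in rows, so rows that repeat a pose let the fingers close. It gives the time, the measured TCP pose, the force, the opening and the grip force at its end, in the units of the state.
- bot.read_state(): the state, without advancing time (a new reading comes with each control period).
- imaging.capture(name): name is "scene" or "side" or "wrist"; returns a dict with "frame" (400x640x3 uint8, red, green, blue), "camera_matrix" (3x3 intrinsics, pixels), "k1" (the pictures are not rectified: a ray, as slopes to the right and down, at radius r is drawn at 1 + k1 r^2 times it, then the intrinsics apply), "R" (3x3) and "t" (3): a world point X has camera coordinates R X + t. Camera axes: x right, y down, z forward; pixel columns grow to the right and rows downward; lengths in m; the calibration is good to about 2 mm. A picture is of the moment at which its call begins. There is no depth.
- bot.hand_in(): hands the job in; it is judged then, once.
Trained networks look in the newest picture that a camera, given by its name, has taken for a name from the list of things; names that differ only in an ending like _2 or _b are one class to them, and where a whole thing is asked for, a point or a joint stands for the part that bears it (a point fixed in the world has none). Each returns a list of dicts, best first, with "confidence" (0 to 1); they miss things now and then, are a little off and sometimes report something else, mostly with a low value. They report only what shows in the picture. A call takes as long as a camera call. They do not tell look-alikes from the thing itself.
- finder.recognise(camera, name): "at" ([x, y, z] in m, in world coordinates, good to about 4 mm: the middle of the surface that is visible of it).
- finder.outline_of(camera, name): "pixels" (400x640 bool, what is visible of it).
The state is a dict: "time_s": time; "joint_positions": joint angles; "qvel": joint speeds; "tau": joint torques, N m; "position": TCP position; "tcp_rot": TCP orientation; "force": force on the tool from outside, world axes, zero at the start; "moment": the same for the moment, N m; "opening": opening from 0.0 (shut) to 1.0 (fully open); "grasp_force": force on a finger pad.
Only numpy, scipy, OpenCV 4.12 (cv2) and the standard library are available. Lean on these libraries where they do the work, as an engineer would, in place of code of your own. Each camera call takes 0.05 s, during which the arm holds its last target. There are 200 camera calls.

TASK

Each blue bin in the tote shows one sample part, screwed to the shelf at its front. Take the four loose wheel parts from the rubber mat (hexagon axle nut, ball bearing, spacer tube and chain adjuster) and put each into the open compartment of the bin that shows the same part, resting on the compartment's floor the same way up as the sample: nut, bearing and adjuster lying flat, spacer standing on end. The square nut and the split clamp collar belong to no bin: leave them lying where they are.

Things in the scene. Friction and masses are not known exactly. Their poses are not given: they have to be found in the camera images.
- axle_nut: plain steel hexagon nut lying flat, 41 mm across flats, 47 mm across corners, 22 mm high, 25 mm threaded bore, about 0.15 kg. Origin: centre of its underside; z up; one pair of flats faces +x and -x, the others are turned by 60 degrees. Loose on the black mat (top 3 mm above the bench).
- bearing: steel ball bearing lying flat: outer diameter 47 mm, bore 20 mm, 14 mm high, bright outer and inner ring with a black rubber seal between, about 0.11 kg. Origin: centre of its underside; z up. Loose on the black mat (top 3 mm above the bench).
- spacer: plain steel tube standing on end: outer diameter 30 mm, bore 20 mm, 48 mm high, about 0.15 kg. Origin: centre of its underside; z up, along the tube. Loose on the black mat (top 3 mm above the bench).
- adjuster: chain adjuster lying flat: steel block 44 x 30 mm, 24 mm high, with an upright 18 mm hole, and at one end a stud (9 mm thick, 16 mm long, at half height) with a lock nut; 0.18 kg. Origin: underside, mid-length; +x along it to the stud: block x -30 to 14 mm (centre -8), stud x 14 to 30 mm, 30 mm sides face +-y. Loose on the black mat (top 3 mm above the bench).
- square_nut: look-alike to be left alone: steel square nut lying flat, 41 mm across flats, 58 mm across corners, 22 mm high, round bore 25 mm. Origin: centre of its underside. Loose on the black mat (top 3 mm above the bench).
- collar: look-alike to be left alone: plain steel clamp collar lying flat, a ring of 46 mm outer and 28 mm inner diameter, 15 mm high, with a 5 mm slit through one side and a clamp screw across the slit; no inner ring or black seal. Origin: centre of its underside; the slit is at +x. Loose on the black mat (top 3 mm above the bench).
- bin_nut: for axle nuts: blue bin 142 x 112 mm, fixed in a grey tote. Origin: centre of its underside, 3 mm above the bench; +x from front to back. A hexagon nut is screwed on its front shelf as sample at x -43, y 0 mm, top at z 25 mm. Behind it the open compartment: x -16 to 68, y -53 to 53 mm, floor at z 3 mm; walls 3 mm thick, top at z 36 (shelf side 26) mm. Most finger room along y.
- bin_bearing: for bearings: blue bin 142 x 112 mm, fixed in a grey tote. Origin: centre of its underside, 3 mm above the bench; +x from front to back. A ball bearing is screwed on its front shelf as sample at x -43, y 0 mm, top at z 17 mm. Behind it the open compartment: x -16 to 68, y -53 to 53 mm, floor at z 3 mm; walls 3 mm thick, top at z 36 (shelf side 26) mm. Most finger room along y.
- bin_spacer: for spacers: blue bin 142 x 112 mm, fixed in a grey tote. Origin: centre of its underside, 3 mm above the bench; +x from front to back. A spacer tube standing on end is screwed on its front shelf as sample at x -43, y 0 mm, top at z 51 mm. Behind it the open compartment: x -16 to 68, y -53 to 53 mm, floor at z 3 mm; walls 3 mm thick, top at z 36 (shelf side 26) mm. Most finger room along y.
- bin_adjuster: for chain adjusters: blue bin 142 x 112 mm, fixed in a grey tote. Origin: centre of its underside, 3 mm above the bench; +x from front to back. A chain adjuster is screwed on its front shelf as sample at x -43, y 0 mm, top at z 27 mm. Behind it the open compartment: x -16 to 68, y -53 to 53 mm, floor at z 3 mm; walls 3 mm thick, top at z 36 (shelf side 26) mm. Most finger room along y.
Mind the look-alikes: they are no part of the job. Leave any green, purple or turquoise look-alike of the spacer alone.

How it is judged (in metres and radians):
At the end, for the whole second after the job is handed in: Nut, bearing, spacer and adjuster each at rest in the compartment of the bin with the same sample: origin within x -16 to 68 and y -53 to 53 mm of the bin, under 7 mm above its floor, tilt below 0.2 rad. Square nut and collar less than 20 mm from where they lay (x of axle_nut in the frame of bin_nut between -0.016 and 0.068 m and y of axle_nut in the frame of bin_nut between -0.053 and 0.053 m and z of axle_nut in the frame of bin_nut between -0.003 and 0.01 m and angle between each of axle_nut, bearing, spacer, adjuster's own z axis and vertical below 0.2 rad and linear speed of each of axle_nut, bearing, spacer, adjuster below 0.02 m/s and x of bearing in the frame of bin_bearing between -0.016 and 0.068 m and y of bearing in the frame of bin_bearing between -0.053 and 0.053 m and z of bearing in the frame of bin_bearing between -0.003 and 0.01 m and x of spacer in the frame of bin_spacer between -0.016 and 0.068 m and y of spacer in the frame of bin_spacer between -0.053 and 0.053 m and z of spacer in the frame of bin_spacer between -0.003 and 0.01 m and x of adjuster in the frame of bin_adjuster between -0.016 and 0.068 m and y of adjuster in the frame of bin_adjuster between -0.053 and 0.053 m and z of adjuster in the frame of bin_adjuster between -0.003 and 0.01 m and distance of each of square_nut, collar from where it was at the start of the episode below 0.02 m); the robot touches nothing.
It fails at once if the square nut was moved by more than 20 mm (distance of square_nut from where it was at the start of the episode above 0.02 m).
It fails at once if the split clamp collar was moved by more than 20 mm (distance of collar from where it was at the start of the episode above 0.02 m).
It also fails if it takes over 102 s, if anything falls off the work surface, if the arm or the gripper's body presses on something with over 40 N, if the wrist force passes 120 N, or if a joint passes its speed limit or range.

## Working session

There is one attempt and no reset: what is moved stays moved. The work goes in short steps, Python scripts to look and compute and a tool call to move; the robot and the scene stay as the last step left them, time stands still between calls to the robot, and variables do not carry over. Pictures are saved under pics/ and viewed, at most 14 in all, crops included, and the job is handed in when it is done.

Besides the shell and the picture viewer there is one more tool, called after "Call:" by a JSON object that holds its "name" and its "arguments", one argument or row to a line. play_rows: Moves the arm, as the interface text tells. Its arguments: {"type":"object","properties":{"motion":{"type":"array"},"fingers":{"type":"number"}},"required":["motion"]}

```bash
mkdir -p pics
python3 - <<'E'
from rig import bot, imaging, finder
import cv2, numpy as np
s=bot.read_state(); print(s)
for c in ["scene","side","wrist"]:
    d=imaging.capture(c); cv2.imwrite(f"pics/{c}0.png",d["frame"][:,:,::-1])
    print(c,d["camera_matrix"].tolist(),d["k1"],d["R"].round(3).tolist(),d["t"].round(3).tolist())
    for n in ["axle_nut","bearing","spacer","adjuster","square_nut","collar","bin_nut","bin_bearing","bin_spacer","bin_adjuster"]:
        print(c,n,[(np.round(r["at"],3).tolist(),round(r["confidence"],2)) for r in finder.recognise(c,n)])
E
```

```text
{'time_s': 0.0, 'joint_positions': array([-7.97829063e+01,  3.02771618e+01,  8.21560216e+01,  2.01031840e-04,
        6.76881710e+01, -1.02254965e+01]), 'qvel': array([-0.01397115, -0.03292691,  0.00158207,  0.01204407,  0.01002943,
        0.01023292]), 'tau': array([-1.56254064e-03, -4.40045893e+01, -1.76594263e+01,  6.32328959e-02,
        5.84462739e-02, -1.64311864e-04]), 'position': array([ 0.21821597, -0.58493451,  0.23859296]), 'tcp_rot': array([[ 9.37023160e-01,  3.49267030e-01, -3.72498406e-04],
       [ 3.49267023e-01, -9.37020917e-01,  2.08502086e-03],
       [ 3.79190246e-04, -2.08381425e-03, -9.99997757e-01]]), 'force': array([ 0.49743084,  0.42517741, -0.45802694]), 'moment': array([-0.01717769, -0.00504204,  0.01745177]), 'grasp_force': 0.0, 'opening': 0.9984929545711703}
scene [[364.5863194665029, 0.0, 315.0290427506227], [0.0, 364.5863194665029, 201.72441797166917], [0.0, 0.0, 1.0]] 0.01836557888331396 [[0.085, 0.996, 0.014], [0.676, -0.048, -0.735], [-0.732, 0.072, -0.678]] [-0.048, -0.31, 1.239]
scene axle_nut [([0.418, 0.304, 0.021], 0.49)]
scene bearing [([0.618
[... 1071 characters left out ...]
 square_nut [([0.61, 0.204, 0.024], 0.59)]
side collar [([0.403, 0.205, 0.019], 0.62)]
side bin_nut [([0.592, -0.177, 0.017], 0.56)]
side bin_bearing [([0.458, -0.323, 0.014], 0.98)]
side bin_spacer [([0.594, -0.303, 0.016], 0.55)]
side bin_adjuster [([0.453, -0.192, 0.016], 0.89)]
wrist [[286.42405390152675, 0.0, 322.5768445509092], [0.0, 286.42405390152675, 205.4597096636204], [0.0, 0.0, 1.0]] -0.052294991293056266 [[0.35, -0.937, -0.0], [-0.9, -0.336, 0.279], [-0.262, -0.097, -0.96]] [-0.624, -0.034, 0.391]
wrist axle_nut []
wrist bearing []
wrist spacer []
wrist adjuster []
wrist square_nut []
wrist collar []
wrist bin_nut []
wrist bin_bearing []
wrist bin_spacer []
wrist bin_adjuster []
```

View pics/scene0.png

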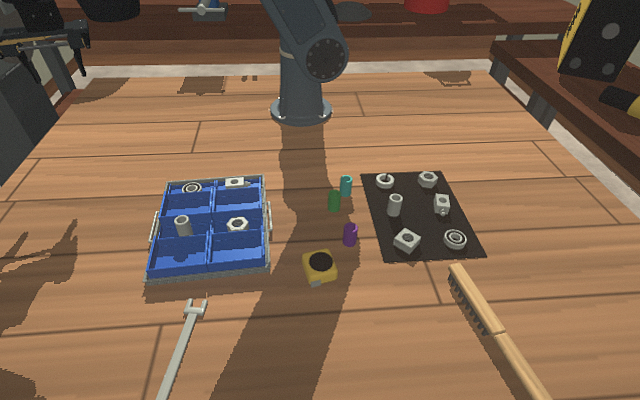

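View pics/side0.png

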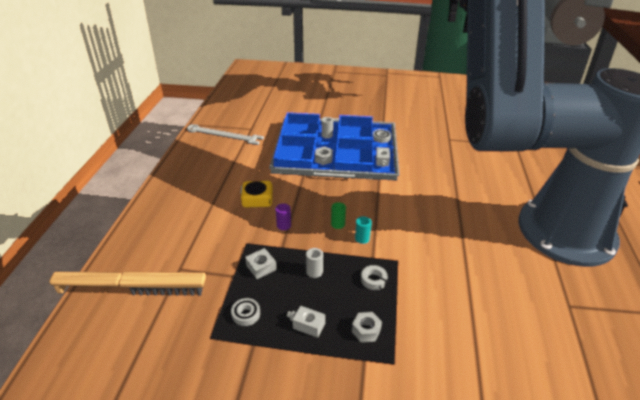

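The scene view shows the tote on the left, with samples at bearing (192,187), adjuster (235,183), spacer (183,225) and nut (237,224). On the mat are collar (385,181), hex nut (428,179), steel spacer (395,205), adjuster (442,203), square nut (407,240) and bearing (455,239). The side view agrees. The green, purple and turquoise tubes stand between tote and mat.

```bash
cat > h.py <<'E'
import numpy as np, cv2
from rig import bot, imaging, finder
from scipy.spatial.transform import Rotation as Ro
def cap(c,name=None):
    d=imaging.capture(c)
    if name: cv2.imwrite(f"pics/{name}.png",d["frame"][:,:,::-1])
    return d
def ray(d,px,z):
    "pixels (n,2) -> world points on plane z"
    px=np.asarray(px,float).reshape(-1,1,2)
    n=cv2.undistortPoints(px,d["camera_matrix"],np.array([d["k1"],0,0,0.])).reshape(-1,2)
    w=np.c_[n,np.ones(len(n))]@d["R"]; C=-d["R"].T@d["t"]
    return C+w*((z-C[2])/w[:,2])[:,None]
def go(x,y,z,yaw=None):
    "move wanted: tool y axis along world angle yaw (mod 180), tool down"
    s=bot.read_state(); R=s["tcp_rot"]
    if yaw is None: rv=np.zeros(3)
    else:
        c=[]
        for a in (yaw,yaw+180):
            a=np.radians(a); ty=np.array([np.cos(a),np.sin(a),0]); tz=np.array([0,0,-1.])
            c.append(Ro.from_matrix(R.T@np.c_[np.cross(ty,tz),ty,tz]).as_rotvec(degrees=True))
        rv=min(c,key=np.linalg.norm)
    t=R.T@(np.array([x,y,z])-s["position"])
    print("row",t.round(4).tolist(),rv.round(2).tolist(),"rows",round(max(np.linalg.norm(t)/.0417,np.linalg.norm(rv)/7.16),1),"j6",s["joint_positions"][[0,5]].round(0),"pos",s["position"].round(4),"t",round(s["time_s"],2))
E
python3 - <<'E'
from h import *
d=cap("wrist"); s=bot.read_state(); R=s["tcp_rot"]
C=-d["R"].T@d["t"]; print("cam in tool",R.T@(C-s["position"]),"axis in tool",R.T@d["R"][2])
go(0.42,-0.24,0.42,90); go(.4,.22,.42,90)
E
```

```text
cam in tool [ 0.07651863 -0.00061243 -0.14542765] axis in tool [-2.79465216e-01 -3.42205487e-04  9.60155756e-01]
row [0.3097, -0.2534, -0.1804] [-0.0, 0.0, 20.44] rows 10.5 j6 [-80. -10.] pos [ 0.2183 -0.5856  0.2396] t 1.7
row [0.4516, -0.6914, -0.1804] [-0.0, 0.0, 20.44] rows 20.3 j6 [-80. -10.] pos [ 0.2183 -0.5856  0.2396] t 1.7
```

The rows are not in the units I measure in: shifts go in shares of 0.8 m and turns go in shares of 2 pi rad. I convert before sending: 0.31 m / 0.8 = 0.3875, -0.253 m / 0.8 = -0.3163, 20.5 degrees / 360 = 0.0569.

Call:
{"name": "play_rows", "arguments": {
  "motion": [
    [[0.3875,-0.3163,-0.225,0,0,0.0569],[0.3875,-0.3163,-0.225,0,0,0.0569],[0.3875,-0.3163,-0.225,0,0,0.0569],[0.3875,-0.3163,-0.225,0,0,0.0569],[0.3875,-0.3163,-0.225,0,0,0.0569],[0.3875,-0.3163,-0.225,0,0,0.0569],[0.3875,-0.3163,-0.225,0,0,0.0569],[0.3875,-0.3163,-0.225,0,0,0.0569]]
  ]
}}

```text
time_s: 2.37
position: [0.3724, -0.3214, 0.3773]
tcp_rot: [[1.0, -0.001, 0.0], [-0.001, -1.0, -0.0], [0.0, 0.0, -1.0]]
force: [0.9, -0.4, 0.5]
opening: 0.998
grasp_force: 0.0
```

Run:
```python
from h import *
go(0.44,-0.24,0.42,90)
cap("wrist","w1")
for n in ["bin_nut","bin_bearing","bin_spacer","bin_adjuster"]:
    print(n,[(np.round(r["at"],3).tolist(),round(r["confidence"],2)) for r in finder.recognise("wrist",n)])
```

```text
row [0.0675, -0.0815, -0.0427] [0.02, -0.02, -0.08] rows 2.7 j6 [-54.  36.] pos [ 0.3724 -0.3214  0.3773] t 2.37
bin_nut [([0.584, -0.162, 0.003], 0.83)]
bin_bearing [([0.458, -0.288, 0.003], 0.86)]
bin_spacer [([0.583, -0.281, 0.005], 0.86)]
bin_adjuster [([0.453, -0.173, 0.007], 0.63)]
```

View pics/w1.png

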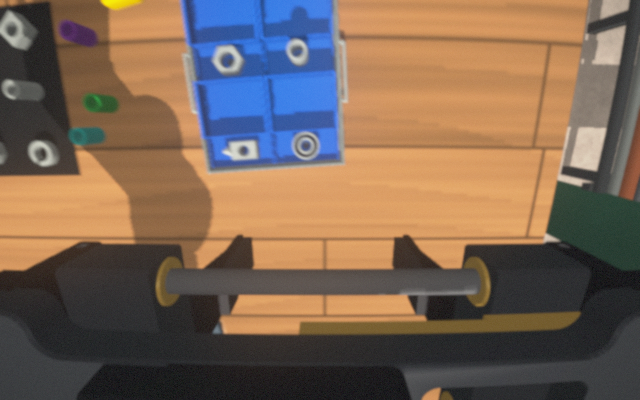

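Wrist view: the tote is seen from above, with nut sample (228,59), spacer (297,50), adjuster hole (243,150) and bearing (306,146). It is rotated a few degrees.

Run:
```python
from h import *
d=cap("wrist")
P={}
for n,p,z in [("nut",(228,59),.028),("spacer",(297,47),.054),("adj",(243,150),.030),("bear",(306,146),.020)]:
    P[n]=ray(d,p,z)[0][:2]; print(n,P[n].round(4))
for a,b in [("bear","spacer"),("adj","nut"),("bear","adj"),("spacer","nut")]:
    v=P[b]-P[a]; print(a,b,np.linalg.norm(v).round(4),np.degrees(np.arctan2(v[1],v[0])).round(1))
go(.40,.22,.4,90)
```

```text
nut [ 0.5468 -0.1725]
spacer [ 0.5571 -0.2849]
adj [ 0.4031 -0.1875]
bear [ 0.4086 -0.2944]
bear spacer 0.1487 3.7
adj nut 0.1444 5.9
bear adj 0.107 93.0
spacer nut 0.1128 95.2
row [0.0278, -0.5438, -0.0241] [-0.02, 0.05, -0.09] rows 13.1 j6 [-54.  36.] pos [ 0.3714 -0.3237  0.3758] t 2.67
```

Converted, -0.3 m / 0.8 = -0.375, 0.04 m / 0.8 = 0.05.

Call:
{"name": "play_rows", "arguments": {
  "motion": [
    [[0.05,-0.375,-0.025,0,0,0],[0.05,-0.375,-0.025,0,0,0],[0.05,-0.375,-0.025,0,0,0],[0.05,-0.375,-0.025,0,0,0],[0.05,-0.375,-0.025,0,0,0],[0.05,-0.375,-0.025,0,0,0],[0.05,-0.375,-0.025,0,0,0],[0.05,-0.375,-0.025,0,0,0]]
  ]
}}

```text
time_s: 3.33
position: [0.4118, -0.0199, 0.3959]
tcp_rot: [[1.0, 0.001, -0.001], [0.001, -1.0, 0.003], [-0.001, -0.003, -1.0]]
force: [0.1, -1.1, 0.0]
opening: 0.998
grasp_force: 0.0
```

Converted, -0.24 m / 0.8 = -0.3.

Call:
{"name": "play_rows", "arguments": {
  "motion": [
    [[0,-0.3,0,0,0,0],[0,-0.3,0,0,0,0],[0,-0.3,0,0,0,0],[0,-0.3,0,0,0,0],[0,-0.3,0,0,0,0],[0,-0.3,0,0,0,0],[0,-0.3,0,0,0,0],[0,-0.3,0,0,0,0]]
  ]
}}

```text
time_s: 4.0
position: [0.4127, 0.2168, 0.3951]
tcp_rot: [[1.0, 0.0, -0.002], [0.0, -1.0, -0.001], [-0.002, 0.001, -1.0]]
force: [0.7, -0.6, -0.4]
opening: 1.006
grasp_force: 0.0
```

Run:
```python
from h import *
go(.40,.22,.4,90)
d=cap("wrist")
v=cv2.resize(d["frame"][:260,100:560,::-1],None,fx=1.7,fy=1.7); cv2.imwrite("pics/w2.png",v)
for n,z in [("axle_nut",.025),("bearing",.017),("adjuster",.027),("square_nut",.025),("collar",.018),("spacer",.051)]:
    for r in finder.outline_of("wrist",n):
        m=r["pixels"].astype(np.uint8); 
        if not m.any(): continue
        M=cv2.moments(m,True); c=(M["m10"]/M["m00"],M["m01"]/M["m00"])
        print(n,round(r["confidence"],2),np.round(c,1),"ray at top",ray(d,c,z)[0].round(4)[:2],"mid",ray(d,c,(z+.003)/2)[0].round(4)[:2])
```

```text
row [-0.0128, -0.0032, -0.0049] [0.07, 0.13, 0.02] rows 0.3 j6 [ 14. 104.] pos [0.4127 0.2168 0.3951] t 4.0
axle_nut 0.94 [272.3 167.6] ray at top [0.4094 0.308 ] mid [0.4077 0.3099]
bearing 0.76 [269.7  46.7] ray at top [0.6109 0.3052] mid [0.6125 0.3063]
adjuster 0.88 [268.5 112.5] ray at top [0.5049 0.3099] mid [0.5052 0.3121]
square_nut 0.84 [334.3  45.6] ray at top [0.6104 0.198 ] mid [0.613  0.1976]
collar 0.73 [333.3 169.8] ray at top [0.4042 0.1972] mid [0.4029 0.1969]
spacer 0.85 [409.3  56.2] ray at top [0.5902 0.0809] mid [0.5951 0.0742]
spacer 0.78 [394.9 155.5] ray at top [0.4343 0.0939] mid [0.4316 0.0879]
spacer 0.58 [416.8 125.7] ray at top [0.4838 0.0604] mid [0.4836 0.0527]
spacer 0.46 [337.  107.4] ray at top [0.5121 0.1937] mid [0.5132 0.1925]
```

View pics/w2.png

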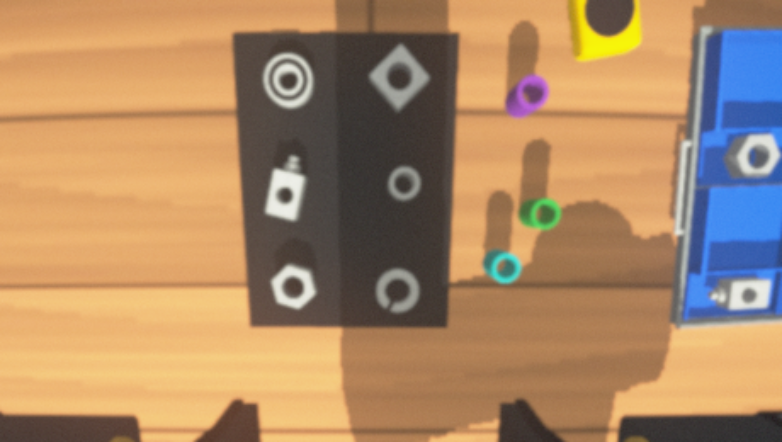

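The mat from above (crop): bearing (289,80), square nut (399,77), adjuster (286,193) with stud up and slightly right, steel spacer (404,184), nut (293,288) and collar (398,291). The coloured tubes stay well clear of the approach lines. Next I measure the nut and adjuster angles.

Run:
```python
from h import *
d=cap("wrist"); f=d["frame"]; g=cv2.cvtColor(f,cv2.COLOR_RGB2GRAY)
# rectify top-planes: image with 0.25mm px around centre
def rect(c,z,h=.04,s=.0002):
    n=int(2*h/s); r=np.arange(n)*s-h
    X,Y=np.meshgrid(c[1]-r,c[0]-r)  # cols: -y right ; rows: -x down
    P=np.c_[Y.ravel(),X.ravel(),np.full(n*n,z)]
    p,_=cv2.projectPoints(P,cv2.Rodrigues(d["R"])[0],d["t"],d["camera_matrix"],np.array([d["k1"],0,0,0.]))
    p=p.reshape(n,n,2).astype(np.float32)
    return cv2.remap(f[:,:,::-1].copy(),p[...,0],p[...,1],cv2.INTER_CUBIC)
out=[]
for n,c,z in [("nut",(.409,.308),.025),("adj",(.505,.31),.027),("bear",(.611,.306),.017),("spacer",(.512,.193),.051)]:
    I=rect(c,z); G=cv2.cvtColor(I,cv2.COLOR_BGR2GRAY)
    th,B=cv2.threshold(cv2.GaussianBlur(G,(0,0),3),0,255,cv2.THRESH_OTSU)
    if n!="nut" and n!="adj": pass
    cs=cv2.findContours(B,cv2.RETR_EXTERNAL,cv2.CHAIN_APPROX_NONE)[0]; k=max(cs,key=cv2.contourArea)
    pts=k.reshape(-1,2)*.0002; w=np.c_[c[0]+.04-pts[:,1],c[1]+.04-pts[:,0]]
    if n=="adj": r=cv2.minAreaRect(w.astype(np.float32)); print(r)
    ctr=(w.max(0)+w.min(0))/2
    A=np.arange(0,180,2); wd=[np.ptp(w@[np.cos(np.radians(a)),np.sin(np.radians(a))]) for a in A]
    print(n,ctr.round(4),[(int(a),round(x*1000,1)) for a,x in zip(A,wd)][::4])
    if n=="nut": S=[wd[i]+wd[(i+30)%90]+wd[(i+60)%90] for i in range(30)]; print("flats angle mod60",A[int(np.argmin(S))])
    cv2.drawContours(I,[k],-1,(0,0,255),1); out.append(I)
cv2.imwrite("pics/rect.png",cv2.resize(np.hstack(out[:2]),(800,400)))
```

```text
nut [0.4076 0.3084] [(0, np.float64(47.2)), (8, np.float64(48.0)), (16, np.float64(47.9)), (24, np.float64(47.1)), (32, np.float64(45.7)), (40, np.float64(43.8)), (48, np.float64(44.5)), (56, np.float64(46.3)), (64, np.float64(47.6)), (72, np.float64(48.1)), (80, np.float64(48.0)), (88, np.float64(47.2)), (96, np.float64(45.7)), (104, np.float64(44.2)), (112, np.float64(46.1)), (120, np.float64(47.6)), (128, np.float64(48.4)), (136, np.float64(48.5)), (144, np.float64(47.9)), (152, np.float64(46.5)), (160, np.float64(44.7)), (168, np.float64(45.5)), (176, np.float64(46.8))]
flats angle mod60 42
((0.5093370079994202, 0.31055912375450134), (0.03377765417098999, 0.061555154621601105), 75.01839447021484)
adj [0.5079 0.3126] [(0, np.float64(61.8)), (8, np.float64(61.1)), (16, np.float64(59.2)), (24, np.float64(56.3)), (32, np.float64(52.6)), (40, np.float64(50.0)), (48, np.float64(47.4)), (56, np.float64(44.0)), (64, np.float64(40.0)), (72, np.float64(35.5)), (80, np.float64(36.2)), (88, np.float64(40.6)), (96, np.float64(44.7)), (104, np.float64(48.1)), (112, np.float64(51.0)), (120, np.
[... 654 characters left out ...]
np.float64(49.2)), (152, np.float64(49.7)), (160, np.float64(50.0)), (168, np.float64(50.3)), (176, np.float64(50.5))]
spacer [0.512 0.193] [(0, np.float64(32.0)), (8, np.float64(31.8)), (16, np.float64(31.6)), (24, np.float64(31.7)), (32, np.float64(31.6)), (40, np.float64(31.6)), (48, np.float64(31.7)), (56, np.float64(31.7)), (64, np.float64(31.5)), (72, np.float64(31.4)), (80, np.float64(31.5)), (88, np.float64(31.6)), (96, np.float64(31.9)), (104, np.float64(32.2)), (112, np.float64(32.3)), (120, np.float64(32.4)), (128, np.float64(32.4)), (136, np.float64(32.3)), (144, np.float64(32.3)), (152, np.float64(32.3)), (160, np.float64(32.3)), (168, np.float64(32.3)), (176, np.float64(32.2))]
```

View pics/rect.png

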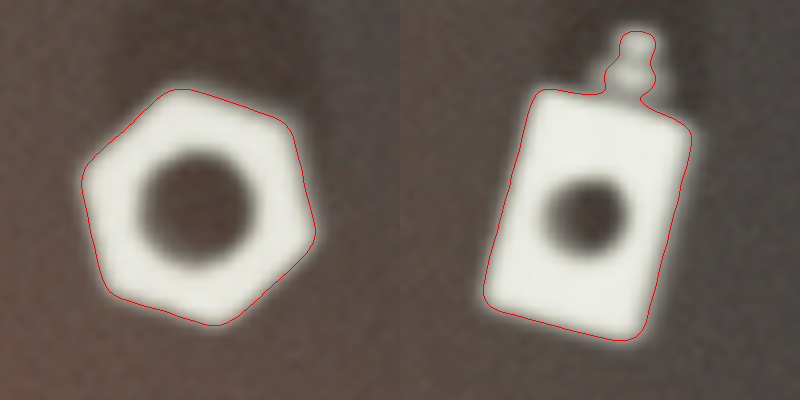

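Nut centre is (0.4076,0.3084) with flats at 102°. Adjuster block centre is (0.502,0.3124), with grip line at 75°. I start with the nut.

Run:
```python
from h import *
go(.4076,.3084,.10,102)
```

```text
row [-0.0054, -0.0927, 0.2964] [0.0, -0.01, -12.18] rows 7.4 j6 [ 14. 104.] pos [0.4127 0.2157 0.3964] t 4.4
```

Converted, 0.296 m / 0.8 = 0.37, -0.093 m / 0.8 = -0.1163, -12.2 degrees / 360 = -0.0339.

Call:
{"name": "play_rows", "arguments": {
  "motion": [
    [[-0.0063,-0.1163,0.37,0,0,-0.0339],[-0.0063,-0.1163,0.37,0,0,-0.0339],[-0.0063,-0.1163,0.37,0,0,-0.0339],[-0.0063,-0.1163,0.37,0,0,-0.0339],[-0.0063,-0.1163,0.37,0,0,-0.0339],[-0.0063,-0.1163,0.37,0,0,-0.0339],[-0.0063,-0.1163,0.37,0,0,-0.0339],[-0.0063,-0.1163,0.37,0,0,-0.0339]]
  ],
  "fingers": 0.065
}}

```text
time_s: 5.07
position: [0.4057, 0.3094, 0.0962]
tcp_rot: [[0.978, 0.21, -0.005], [0.21, -0.978, -0.002], [-0.006, 0.001, -1.0]]
force: [-0.2, -0.3, 0.9]
opening: 0.747
grasp_force: 0.0
```

Run:
```python
from h import *
go(.4076,.3084,.023,102)
d=cap("wrist","w3")
```

```text
row [0.0021, 0.0013, 0.0732] [0.06, 0.33, 0.12] rows 1.8 j6 [ 25. 103.] pos [0.4057 0.3094 0.0962] t 5.07
```

View pics/w3.png

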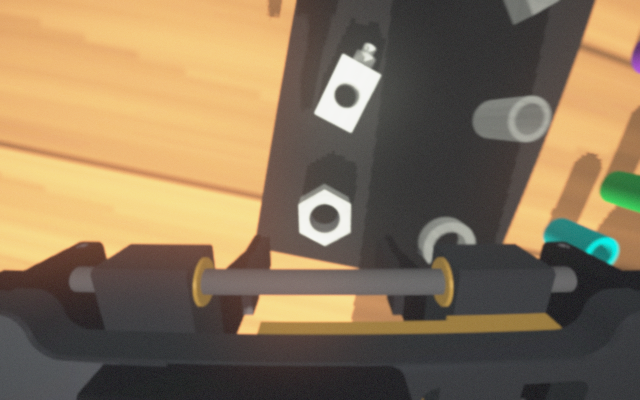

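The nut at (324,214) sits centred between the fingers with its flats square to the jaws. I descend and grip.

Converted, 0.073 m / 0.8 = 0.0913, 0.055 m / 0.8 = 0.0688, 0.3 degrees / 360 = 0.0008.

Call:
{"name": "play_rows", "arguments": {
  "motion": [
    [[0.0025,0.0013,0.0375,0,0.0008,0],[0.0025,0.0013,0.0688,0,0.0008,0],[0.0025,0.0013,0.0913,0,0.0008,0],[0.0025,0.0013,0.0913,0,0.0008,0],[0.0025,0.0013,0.0913,0,0.0008,0]]
  ]
}}

```text
time_s: 5.53
position: [0.4101, 0.3088, 0.0276]
tcp_rot: [[0.978, 0.21, 0.005], [0.21, -0.978, 0.001], [0.005, 0.0, -1.0]]
force: [-0.4, 0.0, -0.6]
opening: 0.748
grasp_force: 0.0
```

Call:
{"name": "play_rows", "arguments": {
  "motion": [
    [[0,0,0,0,0,0],[0,0,0,0,0,0],[0,0,0,0,0,0],[0,0,0,0,0,0],[0,0,0,0,0,0],[0,0,0,0,0,0]]
  ],
  "fingers": 0.02
}}

```text
time_s: 6.03
position: [0.4101, 0.3093, 0.0282]
tcp_rot: [[0.978, 0.211, 0.007], [0.211, -0.978, 0.002], [0.007, -0.0, -1.0]]
force: [0.0, -0.6, 7.1]
opening: 0.466
grasp_force: 30.0
```

Converted, -0.12 m / 0.8 = -0.15, -0.08 m / 0.8 = -0.1.

Call:
{"name": "play_rows", "arguments": {
  "motion": [
    [[0,0,-0.05,0,0,0],[0,0,-0.1,0,0,0],[0,0,-0.15,0,0,0],[0,0,-0.15,0,0,0],[0,0,-0.15,0,0,0]]
  ]
}}

```text
time_s: 6.45
position: [0.4103, 0.3098, 0.1495]
tcp_rot: [[0.978, 0.211, 0.01], [0.211, -0.978, 0.004], [0.011, -0.001, -1.0]]
force: [0.2, -0.1, -1.5]
opening: 0.472
grasp_force: 30.0
```

Run:
```python
from h import *
go(.6156,-.167,.15,94.5)
```

```text
row [0.1002, 0.5093, -0.0] [-0.11, -0.62, 7.66] rows 12.4 j6 [ 25. 103.] pos [0.4103 0.3098 0.1495] t 6.45
```

Converted, 0.509 m / 0.8 = 0.6363, 0.1 m / 0.8 = 0.125, 7.7 degrees / 360 = 0.0214.

Call:
{"name": "play_rows", "arguments": {
  "motion": [
    [[0.125,0.6363,0,0,-0.0017,0.0214],[0.125,0.6363,0,0,-0.0017,0.0214],[0.125,0.6363,0,0,-0.0017,0.0214],[0.125,0.6363,0,0,-0.0017,0.0214],[0.125,0.6363,0,0,-0.0017,0.0214],[0.125,0.6363,0,0,-0.0017,0.0214],[0.125,0.6363,0,0,-0.0017,0.0214],[0.125,0.6363,0,0,-0.0017,0.0214]]
  ]
}}

```text
time_s: 7.12
position: [0.5395, 0.0011, 0.1456]
tcp_rot: [[0.997, 0.077, -0.01], [0.077, -0.997, 0.001], [-0.01, -0.001, -1.0]]
force: [0.4, 0.2, -1.0]
opening: 0.468
grasp_force: 30.0
```

Run:
```python
from h import *
go(.6156,-.167,.15,94.5)
```

```text
row [0.0629, 0.1734, -0.0053] [-0.08, 0.56, -0.07] rows 4.4 j6 [-12.  74.] pos [0.5395 0.0011 0.1456] t 7.12
```

Converted, 0.173 m / 0.8 = 0.2163, 0.063 m / 0.8 = 0.0788.

Call:
{"name": "play_rows", "arguments": {
  "motion": [
    [[0.0788,0.2163,-0.0025,0,0,0],[0.0788,0.2163,-0.0025,0,0,0],[0.0788,0.2163,-0.0025,0,0,0],[0.0788,0.2163,-0.0025,0,0,0],[0.0788,0.2163,-0.0025,0,0,0],[0.0788,0.2163,-0.0025,0,0,0],[0.0788,0.2163,-0.0025,0,0,0],[0.0788,0.2163,-0.0025,0,0,0]]
  ]
}}

```text
time_s: 7.78
position: [0.6148, -0.1633, 0.1472]
tcp_rot: [[0.997, 0.078, -0.01], [0.078, -0.997, 0.002], [-0.01, -0.003, -1.0]]
force: [-1.2, 0.7, -1.7]
opening: 0.471
grasp_force: 30.0
```

Run:
```python
from h import *
go(.6156,-.167,.034,94.5)
d=cap("wrist","w4")
go(.6156,-.167,.034,94.5)
```

```text
row [0.0016, 0.0042, 0.1131] [-0.19, 0.58, -0.05] rows 2.7 j6 [-25.  61.] pos [ 0.6148 -0.1633  0.1472] t 7.78
row [0.0013, 0.0045, 0.1136] [-0.16, 0.53, -0.0] rows 2.7 j6 [-25.  61.] pos [ 0.6151 -0.1629  0.1477] t 7.83
```

View pics/w4.png

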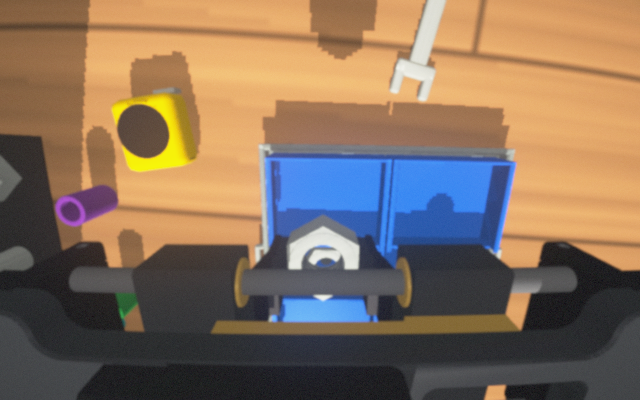

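The nut is held over the nut bin. The compartment's back corners show at (272,157) and (387,160), so I check them against my target.

Run:
```python
from h import *
d=cap("wrist")
print(ray(d,[(272,157),(383,160),(392,160),(511,163)],.039).round(4)[:,:2])
a=np.radians(4.5);R=np.array([[np.cos(a),-np.sin(a)],[np.sin(a),np.cos(a)]])
for s in ((.5468,-.1725),(.5571,-.2849)):
    for y in (.053,-.053): print("exp",(np.array(s)+R@[.111,y]).round(4))
```

```text
[[ 0.6573 -0.1138]
 [ 0.6624 -0.2118]
 [ 0.6631 -0.2197]
 [ 0.6699 -0.3285]]
exp [ 0.6533 -0.111 ]
exp [ 0.6616 -0.2166]
exp [ 0.6636 -0.2234]
exp [ 0.6719 -0.329 ]
```

Converted, 0.06 m / 0.8 = 0.075, 0.04 m / 0.8 = 0.05.

Call:
{"name": "play_rows", "arguments": {
  "motion": [
    [[0.0013,0.005,0.05,0,0,0],[0.0013,0.005,0.075,0,0,0]]
  ]
}}

```text
time_s: 8.05
position: [0.6174, -0.1674, 0.0881]
tcp_rot: [[0.997, 0.079, -0.006], [0.079, -0.997, -0.0], [-0.006, 0.0, -1.0]]
force: [-0.4, 0.0, -3.1]
opening: 0.467
grasp_force: 30.0
```

Converted, 0.055 m / 0.8 = 0.0688, 0.048 m / 0.8 = 0.06.

Call:
{"name": "play_rows", "arguments": {
  "motion": [
    [[0,0,0.0375,0,0,0],[0,0,0.06,0,0,0],[0,0,0.0688,0,0,0],[0,0,0.0688,0,0,0],[0,0,0.0688,0,0,0]]
  ]
}}

```text
time_s: 8.47
position: [0.6179, -0.1679, 0.0347]
tcp_rot: [[0.997, 0.079, -0.005], [0.079, -0.997, -0.001], [-0.005, 0.0, -1.0]]
force: [0.3, 0.1, -0.9]
opening: 0.469
grasp_force: 30.0
```

Call:
{"name": "play_rows", "arguments": {
  "motion": [
    [[0,0,0,0,0,0],[0,0,0,0,0,0],[0,0,0,0,0,0],[0,0,0,0,0,0],[0,0,-0.025,0,0,0],[0,0,-0.075,0,0,0],[0,0,-0.125,0,0,0],[0,0,-0.15,0,0,0]]
  ],
  "fingers": 0.057
}}

```text
time_s: 9.13
position: [0.6204, -0.1697, 0.1593]
tcp_rot: [[0.997, 0.077, 0.002], [0.077, -0.997, -0.004], [0.001, 0.004, -1.0]]
force: [0.0, 0.0, 0.6]
opening: 0.65
grasp_force: 0.0
```

Run:
```python
from h import *
go(.502,.3124,.12,75)
```

```text
row [-0.0808, -0.49, 0.0374] [0.19, -0.11, 19.44] rows 11.9 j6 [-25.  60.] pos [ 0.6204 -0.1697  0.1593] t 9.13
```

Converted, -0.33 m / 0.8 = -0.4125, -0.055 m / 0.8 = -0.0688, 13 degrees / 360 = 0.0361.

Call:
{"name": "play_rows", "arguments": {
  "motion": [
    [[-0.0688,-0.4125,0.025,0,0,0.0361],[-0.0688,-0.4125,0.025,0,0,0.0361],[-0.0688,-0.4125,0.025,0,0,0.0361],[-0.0688,-0.4125,0.025,0,0,0.0361],[-0.0688,-0.4125,0.025,0,0,0.0361],[-0.0688,-0.4125,0.025,0,0,0.0361],[-0.0688,-0.4125,0.025,0,0,0.0361],[-0.0688,-0.4125,0.025,0,0,0.0361]]
  ],
  "fingers": 0.055
}}

```text
time_s: 9.8
position: [0.5377, 0.1559, 0.1352]
tcp_rot: [[0.989, -0.149, -0.004], [-0.149, -0.989, -0.0], [-0.004, 0.001, -1.0]]
force: [0.0, -0.1, 0.1]
opening: 0.632
grasp_force: 0.0
```

Run:
```python
from h import *
go(.502,.3124,.10,75)
```

```text
row [-0.0585, -0.1494, 0.0353] [0.06, 0.22, 6.41] rows 3.9 j6 [  5. 103.] pos [0.5377 0.1559 0.1352] t 9.8
```

Converted, -0.149 m / 0.8 = -0.1863, -0.0585 m / 0.8 = -0.0731, 6.4 degrees / 360 = 0.0178.

Call:
{"name": "play_rows", "arguments": {
  "motion": [
    [[-0.0731,-0.1863,0.0438,0,0,0.0178],[-0.0731,-0.1863,0.0438,0,0,0.0178],[-0.0731,-0.1863,0.0438,0,0,0.0178],[-0.0731,-0.1863,0.0438,0,0,0.0178],[-0.0731,-0.1863,0.0438,0,0,0.0178],[-0.0731,-0.1863,0.0438,0,0,0.0178],[-0.0731,-0.1863,0.0438,0,0,0.0178],[-0.0731,-0.1863,0.0438,0,0,0.0178]]
  ]
}}

```text
time_s: 10.47
position: [0.503, 0.3092, 0.1003]
tcp_rot: [[0.966, -0.259, -0.004], [-0.259, -0.966, -0.0], [-0.004, 0.002, -1.0]]
force: [0.4, -0.3, -0.5]
opening: 0.632
grasp_force: 0.0
```

Run:
```python
from h import *
d=cap("wrist","w5")
go(.502,.3124,.024,75)
```

```text
row [-0.0017, -0.0032, 0.0763] [0.09, 0.24, -0.08] rows 1.8 j6 [ 21. 126.] pos [0.5032 0.3089 0.1003] t 10.52
```

View pics/w5.png

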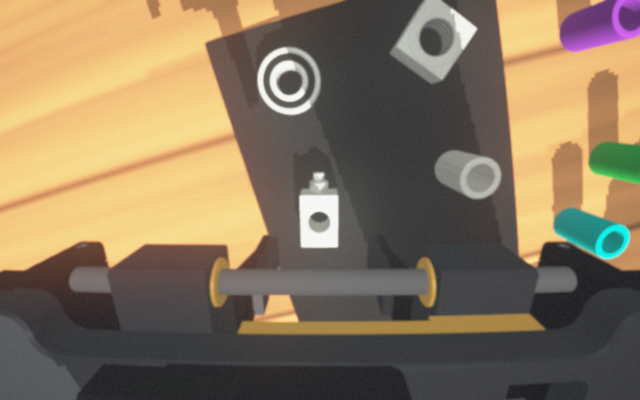

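The adjuster's block (319,220) is square to the jaws, stud up, and nearly centred. I descend, grip and lift.

Converted, 0.076 m / 0.8 = 0.095, -0.002 m / 0.8 = -0.0025, 0.2 degrees / 360 = 0.0006.

Call:
{"name": "play_rows", "arguments": {
  "motion": [
    [[-0.0025,-0.0038,0.0375,0,0.0006,0],[-0.0025,-0.0038,0.0688,0,0.0006,0],[-0.0025,-0.0038,0.095,0,0.0006,0],[-0.0025,-0.0038,0.095,0,0.0006,0],[-0.0025,-0.0038,0.095,0,0.0006,0]]
  ]
}}

```text
time_s: 10.93
position: [0.5013, 0.3122, 0.0234]
tcp_rot: [[0.965, -0.26, -0.003], [-0.26, -0.965, -0.002], [-0.002, 0.003, -1.0]]
force: [-0.3, 0.9, 0.7]
opening: 0.631
grasp_force: 0.0
```

Call:
{"name": "play_rows", "arguments": {
  "motion": [
    [[0,0,0,0,0,0],[0,0,0,0,0,0],[0,0,0,0,0,0],[0,0,0,0,0,0],[0,0,0,0,0,0],[0,0,0,0,0,0]]
  ],
  "fingers": 0.01
}}

```text
time_s: 11.43
position: [0.5009, 0.3136, 0.0244]
tcp_rot: [[0.966, -0.258, -0.001], [-0.258, -0.966, -0.001], [-0.001, 0.002, -1.0]]
force: [-0.8, 0.2, 2.7]
opening: 0.339
grasp_force: 30.0
```

Converted, -0.12 m / 0.8 = -0.15, -0.08 m / 0.8 = -0.1.

Call:
{"name": "play_rows", "arguments": {
  "motion": [
    [[0,0,-0.05,0,0,0],[0,0,-0.1,0,0,0],[0,0,-0.15,0,0,0],[0,0,-0.15,0,0,0],[0,0,-0.15,0,0,0]]
  ]
}}

```text
time_s: 11.85
position: [0.5025, 0.3146, 0.1464]
tcp_rot: [[0.966, -0.258, 0.004], [-0.258, -0.966, 0.001], [0.003, -0.002, -1.0]]
force: [-0.5, -0.7, -2.5]
opening: 0.342
grasp_force: 30.0
```

Run:
```python
from h import *
go(.463,-.175,.15,94.5)
```

```text
row [0.0881, 0.4833, -0.0042] [-0.07, -0.21, -19.44] rows 11.8 j6 [ 21. 126.] pos [0.5025 0.3146 0.1464] t 11.85
```

Converted, 0.483 m / 0.8 = 0.6038, -0.004 m / 0.8 = -0.005, -19.4 degrees / 360 = -0.0539.

Call:
{"name": "play_rows", "arguments": {
  "motion": [
    [[0.11,0.6038,-0.005,0,0,-0.0539],[0.11,0.6038,-0.005,0,0,-0.0539],[0.11,0.6038,-0.005,0,0,-0.0539],[0.11,0.6038,-0.005,0,0,-0.0539],[0.11,0.6038,-0.005,0,0,-0.0539],[0.11,0.6038,-0.005,0,0,-0.0539],[0.11,0.6038,-0.005,0,0,-0.0539],[0.11,0.6038,-0.005,0,0,-0.0539]]
  ]
}}

```text
time_s: 12.52
position: [0.4723, -0.0152, 0.1454]
tcp_rot: [[0.997, 0.078, -0.006], [0.078, -0.997, -0.0], [-0.006, -0.0, -1.0]]
force: [0.2, 0.1, -1.5]
opening: 0.338
grasp_force: 30.0
```

Run:
```python
from h import *
go(.463,-.175,.12,94.5)
```

```text
row [-0.0216, 0.1586, 0.0254] [-0.02, 0.35, -0.04] rows 3.9 j6 [-15.  70.] pos [ 0.4723 -0.0152  0.1454] t 12.52
```

Converted, 0.1585 m / 0.8 = 0.1981, 0.025 m / 0.8 = 0.0313, 0.3 degrees / 360 = 0.0008.

Call:
{"name": "play_rows", "arguments": {
  "motion": [
    [[-0.0269,0.1981,0.0313,0,0.0008,0],[-0.0269,0.1981,0.0313,0,0.0008,0],[-0.0269,0.1981,0.0313,0,0.0008,0],[-0.0269,0.1981,0.0313,0,0.0008,0],[-0.0269,0.1981,0.0313,0,0.0008,0],[-0.0269,0.1981,0.0313,0,0.0008,0],[-0.0269,0.1981,0.0313,0,0.0008,0],[-0.0269,0.1981,0.0313,0,0.0008,0]]
  ]
}}

```text
time_s: 13.18
position: [0.4642, -0.1716, 0.1214]
tcp_rot: [[0.997, 0.079, 0.001], [0.079, -0.997, 0.001], [0.001, -0.001, -1.0]]
force: [0.4, 0.1, -1.4]
opening: 0.342
grasp_force: 30.0
```

Run:
```python
from h import *
d=cap("wrist","w6")
go(.463,-.175,.030,94.5)
```

```text
row [-0.002, 0.0033, 0.0917] [-0.03, -0.08, 0.06] rows 2.2 j6 [-33.  52.] pos [ 0.4646 -0.1716  0.1217] t 13.23
```

View pics/w6.png

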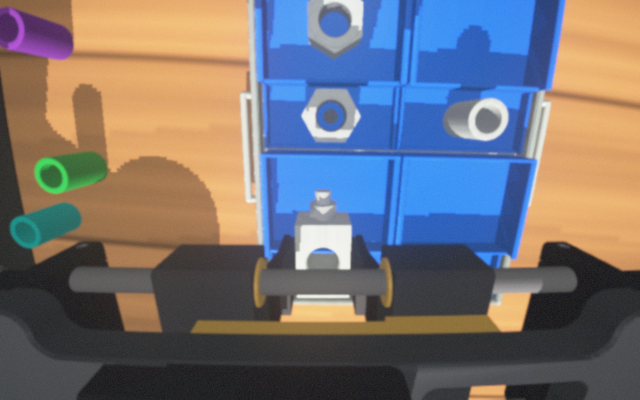

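The nut rests in its bin at (335,22). The adjuster hangs over its own compartment, stud to the back, with room all round. I lower and release it.

Converted, 0.092 m / 0.8 = 0.115, 0.003 m / 0.8 = 0.0038.

Call:
{"name": "play_rows", "arguments": {
  "motion": [
    [[-0.0013,0.0038,0.0438,0,0,0],[-0.0013,0.0038,0.0813,0,0,0],[-0.0013,0.0038,0.1063,0,0,0],[-0.0013,0.0038,0.115,0,0,0],[-0.0013,0.0038,0.115,0,0,0],[-0.0013,0.0038,0.115,0,0,0]]
  ]
}}

```text
time_s: 13.73
position: [0.4652, -0.176, 0.0306]
tcp_rot: [[0.997, 0.079, 0.003], [0.079, -0.997, -0.001], [0.003, 0.001, -1.0]]
force: [0.5, 0.3, -1.0]
opening: 0.339
grasp_force: 30.0
```

Converted, -0.13 m / 0.8 = -0.1625, -0.1 m / 0.8 = -0.125.

Call:
{"name": "play_rows", "arguments": {
  "motion": [
    [[0,0,0,0,0,0],[0,0,0,0,0,0],[0,0,0,0,0,0],[0,0,0,0,0,0],[0,0,-0.025,0,0,0],[0,0,-0.075,0,0,0],[0,0,-0.125,0,0,0],[0,0,-0.1625,0,0,0]]
  ],
  "fingers": 0.05
}}

```text
time_s: 14.4
position: [0.4647, -0.1769, 0.163]
tcp_rot: [[0.997, 0.077, 0.005], [0.077, -0.997, -0.002], [0.005, 0.003, -1.0]]
force: [0.1, -0.5, -0.1]
opening: 0.577
grasp_force: 0.0
```

Run:
```python
from h import *
go(.6105,.306,.12,90)
```

```text
row [0.1824, -0.4704, 0.0428] [0.14, -0.3, 4.43] rows 12.1 j6 [-34.  52.] pos [ 0.4647 -0.1769  0.163 ] t 14.4
```

Converted, -0.31 m / 0.8 = -0.3875, 0.12 m / 0.8 = 0.15, 4.4 degrees / 360 = 0.0122.

Call:
{"name": "play_rows", "arguments": {
  "motion": [
    [[0.15,-0.3875,0.0125,0,0,0.0122],[0.15,-0.3875,0.0125,0,0,0.0122],[0.15,-0.3875,0.0125,0,0,0.0122],[0.15,-0.3875,0.0125,0,0,0.0122],[0.15,-0.3875,0.0125,0,0,0.0122],[0.15,-0.3875,0.0125,0,0,0.0122],[0.15,-0.3875,0.0125,0,0,0.0122],[0.15,-0.3875,0.0125,0,0,0.0122]]
  ],
  "fingers": 0.07
}}

```text
time_s: 15.07
position: [0.5602, 0.1439, 0.1508]
tcp_rot: [[1.0, 0.001, 0.004], [0.001, -1.0, -0.001], [0.004, 0.001, -1.0]]
force: [1.5, -0.5, 0.5]
opening: 0.804
grasp_force: 0.0
```

Run:
```python
from h import *
go(.6105,.306,.10,90)
```

```text
row [0.0502, -0.1621, 0.0508] [0.05, -0.23, 0.05] rows 4.2 j6 [ 3. 93.] pos [0.5602 0.1439 0.1508] t 15.07
```

Converted, -0.162 m / 0.8 = -0.2025, 0.05 m / 0.8 = 0.0625, -0.2 degrees / 360 = -0.0006.

Call:
{"name": "play_rows", "arguments": {
  "motion": [
    [[0.0625,-0.2025,0.0625,0,-0.0006,0],[0.0625,-0.2025,0.0625,0,-0.0006,0],[0.0625,-0.2025,0.0625,0,-0.0006,0],[0.0625,-0.2025,0.0625,0,-0.0006,0],[0.0625,-0.2025,0.0625,0,-0.0006,0],[0.0625,-0.2025,0.0625,0,-0.0006,0],[0.0625,-0.2025,0.0625,0,-0.0006,0],[0.0625,-0.2025,0.0625,0,-0.0006,0]]
  ]
}}

```text
time_s: 15.73
position: [0.6097, 0.3021, 0.1007]
tcp_rot: [[1.0, -0.0, -0.001], [-0.0, -1.0, -0.002], [-0.001, 0.002, -1.0]]
force: [0.8, 0.4, 0.1]
opening: 0.802
grasp_force: 0.0
```

Run:
```python
from h import *
d=cap("wrist")
for r in finder.outline_of("wrist","bearing")[:2]:
    m=r["pixels"].astype(np.uint8); k=max(cv2.findContours(m,cv2.RETR_EXTERNAL,cv2.CHAIN_APPROX_NONE)[0],key=cv2.contourArea)
    w=ray(d,k.reshape(-1,2),.016); print(r["confidence"],(w.max(0)/2+w.min(0)/2).round(4),np.ptp(w,axis=0).round(4))
go(.6105,.306,.0225,90)
```

```text
0.88 [0.6124 0.3064 0.016 ] [0.0496 0.0459 0.    ]
row [0.0003, -0.0043, 0.0786] [0.07, 0.0, -0.08] rows 1.9 j6 [ 17. 107.] pos [0.6102 0.3018 0.1011] t 15.83
```

Converted, 0.078 m / 0.8 = 0.0975, 0.001 m / 0.8 = 0.0013.

Call:
{"name": "play_rows", "arguments": {
  "motion": [
    [[0.0013,-0.005,0.0375,0,0,0],[0.0013,-0.005,0.0688,0,0,0],[0.0013,-0.005,0.0975,0,0,0],[0.0013,-0.005,0.0975,0,0,0],[0.0013,-0.005,0.0975,0,0,0]]
  ]
}}

```text
time_s: 16.25
position: [0.6115, 0.3061, 0.0227]
tcp_rot: [[1.0, -0.001, -0.0], [-0.001, -1.0, -0.001], [-0.0, 0.001, -1.0]]
force: [-0.1, 0.1, 0.7]
opening: 0.807
grasp_force: 0.0
```

Call:
{"name": "play_rows", "arguments": {
  "motion": [
    [[0,0,0,0,0,0],[0,0,0,0,0,0],[0,0,0,0,0,0],[0,0,0,0,0,0],[0,0,0,0,0,0],[0,0,0,0,0,0]]
  ],
  "fingers": 0.025
}}

```text
time_s: 16.75
position: [0.6111, 0.3074, 0.0226]
tcp_rot: [[1.0, 0.001, -0.0], [0.001, -1.0, -0.001], [-0.0, 0.001, -1.0]]
force: [0.2, -0.8, 2.2]
opening: 0.532
grasp_force: 30.0
```

Converted, -0.12 m / 0.8 = -0.15, -0.08 m / 0.8 = -0.1.

Call:
{"name": "play_rows", "arguments": {
  "motion": [
    [[0,0,-0.05,0,0,0],[0,0,-0.1,0,0,0],[0,0,-0.15,0,0,0],[0,0,-0.15,0,0,0],[0,0,-0.15,0,0,0]]
  ]
}}

```text
time_s: 17.17
position: [0.613, 0.3087, 0.1456]
tcp_rot: [[1.0, 0.001, 0.006], [0.001, -1.0, 0.001], [0.006, -0.001, -1.0]]
force: [-0.5, -0.1, -1.4]
opening: 0.528
grasp_force: 30.0
```

Run:
```python
from h import *
go(.477,-.289,.15,94.5)
```

```text
row [-0.1366, 0.5975, -0.0061] [-0.06, -0.37, -4.44] rows 14.7 j6 [ 17. 107.] pos [0.613  0.3087 0.1456] t 17.17
```

Converted, 0.597 m / 0.8 = 0.7463, -0.136 m / 0.8 = -0.17, -4.5 degrees / 360 = -0.0125.

Call:
{"name": "play_rows", "arguments": {
  "motion": [
    [[-0.17,0.7463,-0.0063,0,0,-0.0125],[-0.17,0.7463,-0.0063,0,0,-0.0125],[-0.17,0.7463,-0.0063,0,0,-0.0125],[-0.17,0.7463,-0.0063,0,0,-0.0125],[-0.17,0.7463,-0.0063,0,0,-0.0125],[-0.17,0.7463,-0.0063,0,0,-0.0125],[-0.17,0.7463,-0.0063,0,0,-0.0125],[-0.17,0.7463,-0.0063,0,0,-0.0125]]
  ]
}}

```text
time_s: 17.83
position: [0.535, -0.0185, 0.1435]
tcp_rot: [[0.997, 0.08, -0.004], [0.08, -0.997, 0.0], [-0.004, -0.001, -1.0]]
force: [0.7, 0.0, -1.5]
opening: 0.534
grasp_force: 30.0
```

Run:
```python
from h import *
go(.477,-.289,.15,94.5)
```

```text
row [-0.0793, 0.2651, -0.0063] [-0.03, 0.24, 0.07] rows 6.6 j6 [-14.  72.] pos [ 0.535  -0.0185  0.1435] t 17.83
```

Converted, 0.267 m / 0.8 = 0.3338, -0.079 m / 0.8 = -0.0988, 0.2 degrees / 360 = 0.0006.

Call:
{"name": "play_rows", "arguments": {
  "motion": [
    [[-0.0988,0.3338,0,0,0.0006,0],[-0.0988,0.3338,0,0,0.0006,0],[-0.0988,0.3338,0,0,0.0006,0],[-0.0988,0.3338,0,0,0.0006,0],[-0.0988,0.3338,0,0,0.0006,0],[-0.0988,0.3338,0,0,0.0006,0],[-0.0988,0.3338,0,0,0.0006,0],[-0.0988,0.3338,0,0,0.0006,0]]
  ]
}}

```text
time_s: 18.5
position: [0.4786, -0.2956, 0.144]
tcp_rot: [[0.997, 0.073, 0.003], [0.073, -0.997, -0.003], [0.003, 0.003, -1.0]]
force: [0.7, 1.1, -1.4]
opening: 0.53
grasp_force: 30.0
```

Converted, 0.02 m / 0.8 = 0.025.

Call:
{"name": "play_rows", "arguments": {
  "motion": [
    [[0,0,0.025,0,0,0],[0,0,0.025,0,0,0],[0,0,0.025,0,0,0]]
  ]
}}

```text
time_s: 18.75
position: [0.478, -0.2877, 0.1234]
tcp_rot: [[0.997, 0.079, -0.001], [0.079, -0.997, 0.004], [-0.001, -0.004, -1.0]]
force: [0.2, 0.3, -0.9]
opening: 0.524
grasp_force: 30.0
```

Run:
```python
from h import *
d=cap("wrist","w7")
go(.477,-.289,.028,94.5)
```

```text
row [-0.002, 0.0009, 0.0963] [-0.12, -0.04, 0.08] rows 2.3 j6 [-43.  43.] pos [ 0.4789 -0.2882  0.1243] t 18.8
```

View pics/w7.png

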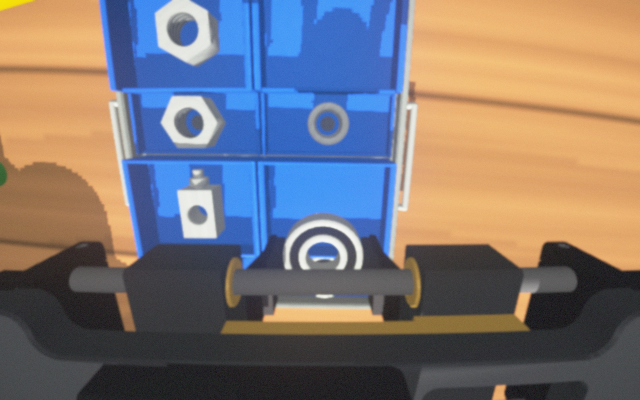

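The nut and adjuster lie flat in their bins at (185,30) and (199,210). The held bearing (323,255) is centred between the divider and the right wall. I lower and release it.

Converted, 0.0965 m / 0.8 = 0.1206, 0.088 m / 0.8 = 0.11.

Call:
{"name": "play_rows", "arguments": {
  "motion": [
    [[0,0.0013,0.0438,0,0,0],[0,0.0013,0.0813,0,0,0],[0,0.0013,0.11,0,0,0],[0,0.0013,0.1206,0,0,0],[0,0.0013,0.1206,0,0,0],[0,0.0013,0.1206,0,0,0]]
  ]
}}

```text
time_s: 19.3
position: [0.4808, -0.2905, 0.0295]
tcp_rot: [[0.997, 0.08, 0.004], [0.08, -0.997, -0.001], [0.004, 0.001, -1.0]]
force: [-0.3, -0.0, -1.1]
opening: 0.528
grasp_force: 30.0
```

Converted, -0.13 m / 0.8 = -0.1625, -0.1 m / 0.8 = -0.125.

Call:
{"name": "play_rows", "arguments": {
  "motion": [
    [[0,0,0,0,0,0],[0,0,0,0,0,0],[0,0,0,0,0,0],[0,0,0,0,0,0],[0,0,-0.025,0,0,0],[0,0,-0.075,0,0,0],[0,0,-0.125,0,0,0],[0,0,-0.1625,0,0,0]]
  ],
  "fingers": 0.06
}}

```text
time_s: 19.97
position: [0.4803, -0.2912, 0.1622]
tcp_rot: [[0.997, 0.079, 0.006], [0.079, -0.997, -0.003], [0.005, 0.003, -1.0]]
force: [1.9, -0.1, -0.0]
opening: 0.69
grasp_force: 0.0
```

Run:
```python
from h import *
go(.512,.193,.16,90)
```

```text
row [0.0699, -0.4802, 0.0011] [0.16, -0.31, 4.53] rows 11.6 j6 [-43.  43.] pos [ 0.4803 -0.2912  0.1622] t 19.97
```

Converted, -0.31 m / 0.8 = -0.3875, 0.045 m / 0.8 = 0.0563, 4.5 degrees / 360 = 0.0125.

Call:
{"name": "play_rows", "arguments": {
  "motion": [
    [[0.0563,-0.3875,0,0,0,0.0125],[0.0563,-0.3875,0,0,0,0.0125],[0.0563,-0.3875,0,0,0,0.0125],[0.0563,-0.3875,0,0,0,0.0125],[0.0563,-0.3875,0,0,0,0.0125],[0.0563,-0.3875,0,0,0,0.0125],[0.0563,-0.3875,0,0,0,0.0125],[0.0563,-0.3875,0,0,0,0.0125]]
  ],
  "fingers": 0.055
}}

```text
time_s: 20.63
position: [0.4992, 0.0258, 0.1596]
tcp_rot: [[1.0, 0.003, 0.003], [0.003, -1.0, 0.0], [0.003, -0.0, -1.0]]
force: [-0.1, -0.1, 0.1]
opening: 0.632
grasp_force: 0.0
```

Run:
```python
from h import *
go(.512,.193,.12,90)
```

```text
row [0.0132, -0.1671, 0.0397] [-0.03, -0.2, 0.19] rows 4.1 j6 [-10.  80.] pos [0.4992 0.0258 0.1596] t 20.63
```

Converted, -0.167 m / 0.8 = -0.2088, 0.04 m / 0.8 = 0.05, -0.2 degrees / 360 = -0.0006.

Call:
{"name": "play_rows", "arguments": {
  "motion": [
    [[0.0163,-0.2088,0.05,0,-0.0006,0],[0.0163,-0.2088,0.05,0,-0.0006,0],[0.0163,-0.2088,0.05,0,-0.0006,0],[0.0163,-0.2088,0.05,0,-0.0006,0],[0.0163,-0.2088,0.05,0,-0.0006,0],[0.0163,-0.2088,0.05,0,-0.0006,0],[0.0163,-0.2088,0.05,0,-0.0006,0],[0.0163,-0.2088,0.05,0,-0.0006,0]]
  ]
}}

```text
time_s: 21.3
position: [0.5132, 0.1876, 0.1194]
tcp_rot: [[1.0, -0.0, 0.0], [-0.0, -1.0, -0.001], [0.0, 0.001, -1.0]]
force: [-0.2, 0.1, 0.0]
opening: 0.632
grasp_force: 0.0
```

Run:
```python
from h import *
d=cap("wrist","w8")
go(.512,.193,.033,90)
```

```text
row [-0.0014, -0.0057, 0.0864] [0.05, -0.02, -0.07] rows 2.1 j6 [ 8. 98.] pos [0.5133 0.1874 0.1194] t 21.35
```

View pics/w8.png

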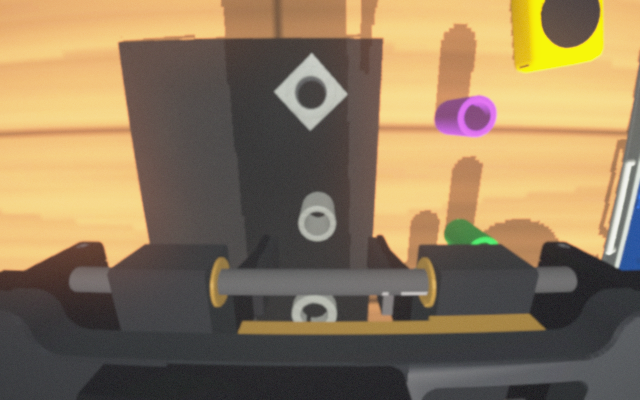

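The spacer top at (318,223) is centred between the fingers. The square nut and collar are undisturbed.

Converted, 0.086 m / 0.8 = 0.1075, 0.065 m / 0.8 = 0.0813.

Call:
{"name": "play_rows", "arguments": {
  "motion": [
    [[-0.0013,-0.0063,0.0125,0,0,0],[-0.0013,-0.0063,0.0438,0,0,0],[-0.0013,-0.0063,0.0813,0,0,0],[-0.0013,-0.0063,0.1075,0,0,0],[-0.0013,-0.0063,0.1075,0,0,0],[-0.0013,-0.0063,0.1075,0,0,0]]
  ]
}}

```text
time_s: 21.85
position: [0.5112, 0.1929, 0.0318]
tcp_rot: [[1.0, -0.001, -0.003], [-0.001, -1.0, -0.001], [-0.003, 0.001, -1.0]]
force: [-0.3, 0.4, 0.5]
opening: 0.63
grasp_force: 0.0
```

Call:
{"name": "play_rows", "arguments": {
  "motion": [
    [[0,0,0,0,0,0],[0,0,0,0,0,0],[0,0,0,0,0,0],[0,0,0,0,0,0],[0,0,0,0,0,0],[0,0,0,0,0,0]]
  ],
  "fingers": 0.01
}}

```text
time_s: 22.35
position: [0.5126, 0.1938, 0.0338]
tcp_rot: [[1.0, 0.001, 0.002], [0.001, -1.0, -0.001], [0.002, 0.001, -1.0]]
force: [-0.1, -1.3, 5.0]
opening: 0.333
grasp_force: 30.0
```

Converted, -0.13 m / 0.8 = -0.1625, -0.12 m / 0.8 = -0.15.

Call:
{"name": "play_rows", "arguments": {
  "motion": [
    [[0,0,-0.05,0,0,0],[0,0,-0.1,0,0,0],[0,0,-0.15,0,0,0],[0,0,-0.1625,0,0,0],[0,0,-0.1625,0,0,0]]
  ]
}}

```text
time_s: 22.77
position: [0.5143, 0.1945, 0.1662]
tcp_rot: [[1.0, 0.001, 0.008], [0.001, -1.0, 0.001], [0.008, -0.001, -1.0]]
force: [0.5, 0.8, -2.1]
opening: 0.333
grasp_force: 30.0
```

Run:
```python
from h import *
go(.626,-.279,.16,94.5)
```

```text
row [0.1112, 0.4736, 0.0067] [-0.03, -0.45, -4.44] rows 11.7 j6 [ 9. 99.] pos [0.5143 0.1945 0.1662] t 22.77
```

Converted, 0.473 m / 0.8 = 0.5913, 0.111 m / 0.8 = 0.1388, -4.5 degrees / 360 = -0.0125.

Call:
{"name": "play_rows", "arguments": {
  "motion": [
    [[0.1388,0.5913,0,0,0,-0.0125],[0.1388,0.5913,0,0,0,-0.0125],[0.1388,0.5913,0,0,0,-0.0125],[0.1388,0.5913,0,0,0,-0.0125],[0.1388,0.5913,0,0,0,-0.0125],[0.1388,0.5913,0,0,0,-0.0125],[0.1388,0.5913,0,0,0,-0.0125],[0.1388,0.5913,0,0,0,-0.0125]]
  ]
}}

```text
time_s: 23.43
position: [0.5869, -0.1319, 0.1602]
tcp_rot: [[0.997, 0.079, -0.005], [0.079, -0.997, 0.002], [-0.005, -0.002, -1.0]]
force: [0.8, -0.1, -1.8]
opening: 0.336
grasp_force: 30.0
```

Run:
```python
from h import *
go(.626,-.279,.15,94.5)
```

```text
row [0.0275, 0.1498, 0.0098] [-0.12, 0.28, 0.02] rows 3.7 j6 [-23.  62.] pos [ 0.5869 -0.1319  0.1602] t 23.43
```

Converted, 0.15 m / 0.8 = 0.1875, 0.0275 m / 0.8 = 0.0344, 0.2 degrees / 360 = 0.0006.

Call:
{"name": "play_rows", "arguments": {
  "motion": [
    [[0.0344,0.1875,0.0125,0,0.0006,0],[0.0344,0.1875,0.0125,0,0.0006,0],[0.0344,0.1875,0.0125,0,0.0006,0],[0.0344,0.1875,0.0125,0,0.0006,0],[0.0344,0.1875,0.0125,0,0.0006,0],[0.0344,0.1875,0.0125,0,0.0006,0],[0.0344,0.1875,0.0125,0,0.0006,0],[0.0344,0.1875,0.0125,0,0.0006,0]]
  ]
}}

```text
time_s: 24.1
position: [0.6266, -0.2758, 0.1514]
tcp_rot: [[0.997, 0.08, -0.0], [0.08, -0.997, 0.002], [0.0, -0.002, -1.0]]
force: [0.4, 0.4, -1.4]
opening: 0.339
grasp_force: 30.0
```

Run:
```python
from h import *
go(.626,-.279,.037,94.5)
```

```text
row [-0.0008, 0.0034, 0.1144] [-0.13, -0.01, 0.11] rows 2.7 j6 [-33.  52.] pos [ 0.6266 -0.2758  0.1514] t 24.1
```

Converted, 0.1135 m / 0.8 = 0.1419, 0.11 m / 0.8 = 0.1375.

Call:
{"name": "play_rows", "arguments": {
  "motion": [
    [[-0.0013,0.0038,0.0438,0,0,0],[-0.0013,0.0038,0.0875,0,0,0],[-0.0013,0.0038,0.125,0,0,0],[-0.0013,0.0038,0.1375,0,0,0],[-0.0013,0.0038,0.1419,0,0,0],[-0.0013,0.0038,0.1419,0,0,0],[-0.0013,0.0038,0.1419,0,0,0]]
  ]
}}

```text
time_s: 24.68
position: [0.6288, -0.2812, 0.0414]
tcp_rot: [[0.997, 0.08, 0.006], [0.08, -0.997, -0.002], [0.006, 0.003, -1.0]]
force: [-0.1, -0.7, -1.7]
opening: 0.337
grasp_force: 30.0
```

Run:
```python
from h import *
go(.626,-.279,.036,94.5); s=bot.read_state(); print(s["force"])
```

```text
row [-0.0026, -0.0024, 0.0054] [0.16, -0.34, 0.09] rows 0.2 j6 [-33.  52.] pos [ 0.6288 -0.2812  0.0414] t 24.68
[-0.08740395 -0.71526131 -1.73558259]
```

Still about 4 mm high, so I lower a little more and watch the force.

Converted, 0.0035 m / 0.8 = 0.0044, 0.002 m / 0.8 = 0.0025, -0.3 degrees / 360 = -0.0008.

Call:
{"name": "play_rows", "arguments": {
  "motion": [
    [[-0.0013,0,0.0025,0,-0.0008,0],[-0.0013,0,0.0044,0,-0.0008,0],[-0.0013,0,0.0044,0,-0.0008,0],[-0.0013,0,0.0044,0,-0.0008,0]]
  ]
}}

```text
time_s: 25.02
position: [0.6267, -0.2814, 0.0369]
tcp_rot: [[0.997, 0.079, -0.001], [0.079, -0.997, -0.001], [-0.001, 0.001, -1.0]]
force: [-0.5, 0.1, 0.4]
opening: 0.337
grasp_force: 30.0
```

Converted, -0.12 m / 0.8 = -0.15, -0.08 m / 0.8 = -0.1.

Call:
{"name": "play_rows", "arguments": {
  "motion": [
    [[0,0,0,0,0,0],[0,0,0,0,0,0],[0,0,0,0,0,0],[0,0,0,0,0,0],[0,0,-0.0188,0,0,0],[0,0,-0.05,0,0,0],[0,0,-0.1,0,0,0],[0,0,-0.15,0,0,0]]
  ],
  "fingers": 0.05
}}

```text
time_s: 25.68
position: [0.6258, -0.2805, 0.157]
tcp_rot: [[0.997, 0.079, -0.004], [0.079, -0.997, 0.001], [-0.004, -0.001, -1.0]]
force: [0.7, -0.5, 1.0]
opening: 0.573
grasp_force: 0.0
```

Converted, -0.22 m / 0.8 = -0.275, -0.15 m / 0.8 = -0.1875.

Call:
{"name": "play_rows", "arguments": {
  "motion": [
    [[-0.275,0.0375,-0.1875,0,0,0],[-0.275,0.0375,-0.1875,0,0,0],[-0.275,0.0375,-0.1875,0,0,0],[-0.275,0.0375,-0.1875,0,0,0],[-0.275,0.0375,-0.1875,0,0,0],[-0.275,0.0375,-0.1875,0,0,0],[-0.275,0.0375,-0.1875,0,0,0],[-0.275,0.0375,-0.1875,0,0,0]]
  ]
}}

```text
time_s: 26.35
position: [0.408, -0.3297, 0.3109]
tcp_rot: [[0.997, 0.076, 0.001], [0.076, -0.997, -0.007], [0.001, 0.007, -1.0]]
force: [0.2, -0.2, -0.5]
opening: 0.576
grasp_force: 0.0
```

Run:
```python
from h import *
d=cap("wrist","w9")
```

```text
(no output)
```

View pics/w9.png

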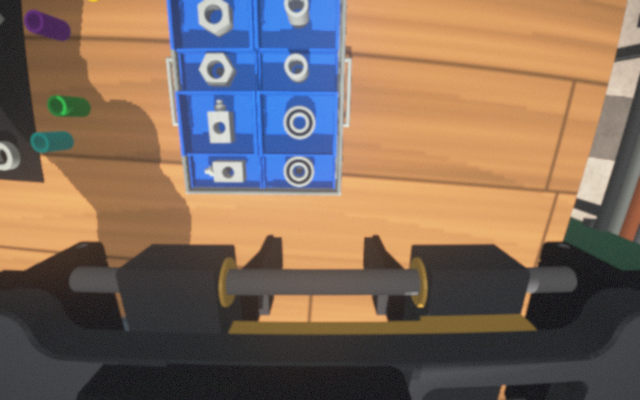

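All four parts lie in the compartments behind their own samples: nut (214,16), spacer standing (297,10), adjuster (219,125) and bearing (300,123). I let the arm settle, then hand in.

Call:
{"name": "play_rows", "arguments": {
  "motion": [
    [[0,0,0,0,0,0],[0,0,0,0,0,0],[0,0,0,0,0,0],[0,0,0,0,0,0]]
  ]
}}

```text
time_s: 26.73
position: [0.4106, -0.3276, 0.3055]
tcp_rot: [[0.997, 0.081, -0.003], [0.081, -0.997, 0.001], [-0.003, -0.001, -1.0]]
force: [-0.4, 0.7, 0.3]
opening: 0.575
grasp_force: 0.0
```

Run:
```python
from h import *
print(bot.hand_in())
```

```text
the job is handed in; nothing more can be done
None
```

I handed the job in at about 27 s: the last picture shows the nut, bearing, spacer and adjuster each in its matching bin the right way up, and the square nut and collar were never touched; the hand-in returned no verdict.

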